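# Roll down a cap strip and set the rack mixer

### The arm

A 7-joint arm with a two-finger parallel gripper is mounted at the origin on the work surface. World frame = base frame: x ahead of the robot, y to its left, z up, the work surface at z = 0. Lengths are in mm, angles in rad, forces in N, time in s.
With the tool pointing down it reaches from about 400 to 875 mm from the base axis. Payload 4.4 kg.
Tool frame: the origin (TCP) lies midway between the tips of the shut fingers; the grasp point (between the pads) lies grasp_offset behind it (grasp_offset is the distance from the TCP to the grasp point, in mm); z points along the fingers, y is the line along which they close (so a half turn about z gives the same grasp; the last joint's range is limited). The gripper opens to 85 mm and grips with 20 to 120 N. Pads are 22 mm wide; open, the fingers measure 114 mm over their backs; the gripper's body (76 mm by 85 mm) begins 54 mm behind the grasp point. The pads swing forward as they close: fully open they stand 13 mm farther back than shut.
Start: joints at [-1.283, 0.628, 0.038, 1.517, -0.027, 0.996, -0.02], TCP at [225.179, 609.764, 231.313] pointing down, gripper open.
Joint ranges: [-3.06, 3.06], [-0.37, 2.12], [-1.25, 1.32], [0.18, 2.47], [-1.1, 4.24], [0.23, 1.98], [-2.94, 2.94]. Speed limits (rad/s): [2.57, 2.57, 3.14, 3.14, 3.14, 3.14, 3.14].

### API

Orientations are given as [roll, pitch, yaw] about the fixed x, y, z axes, in that order (R = Rz(yaw) Ry(pitch) Rx(roll)).
In Python, from cell import * gives the robot as it stands. The module is installed in compiled form; this text tells all that it offers.
- The arm moves only by the shell command python3 -m jog 'ROWS'. ROWS is a JSON object of lists of equal length, an entry for each row: "angular": the turn, a rotation vector about the tool's x, y, z in degrees, a list of three; "travel": the shift along the tool's x, y, z in cm, a list of three; "fingers": the closure, from 0 (fully open) to 1 (shut). In form: {"angular": [[rx, ry, rz], ...], "travel": [[tx, ty, tz], ...], "fingers": [fingers, ...]}. A call has 1 to 5 rows; each row is the pose to reach, as a shift and turn from the pose commanded when the call began, along the tool's axes at that moment; what a row does not reach only later rows make up. A row lasts 1/8 s, in which the tool goes at most 62.5 mm and 10.7 degrees, less where a joint would pass 70% of its speed; a pose out of reach is approached as far as the arm can. A call with a gripper value outside its range is refused whole. The fingers move at their own pace and stop on an object; the grip force is fixed at half the most. Time passes only in rows, so rows that repeat a pose let the fingers close. It gives the time, the measured TCP pose, the force and the opening at its end, in the units of the state.
- read_state(): the state, without advancing time (a new reading comes with each control period).
- get_image(name): name is "scene" or "top" or "wrist"; returns the picture (384x512x3 uint8, red, green, blue); there is no depth.
- camera_model(name): a dict with "mtx" (3x3 intrinsics, pixels), "T" (4x4, takes a point from camera to world coordinates). Camera axes: x right, y down, z forward; pixel columns grow to the right and rows downward; lengths in mm; the calibration is good to about 2 mm. A picture is of the moment at which its call begins: read the wrist's pose just before it. camera_model takes no time and is no camera call; for the wrist camera it gives the pose at the moment of the call.
- finish_job(): hands the job in, once; it reports no verdict.
The state is a dict: "clock": time; "qpos": joint angles; "qd": joint speeds; "tau": joint torques, N m; "eef_pos": TCP position; "tool_rot": TCP orientation; "force": force on the tool from outside, world axes, zero at the start; "torque": the same for the moment, N m; "width": finger opening in mm.
Only numpy, scipy, OpenCV 4.12 (cv2) and the standard library are available. Lean on these libraries where they do the work, as an engineer would, in place of code of your own. Each camera call takes 0.05 s, during which the arm holds its last target. There are 200 camera calls.

### The job

Take the red-handled roller from its stand and roll it with firm pressure along the raised blue cap strip on the rack until all six caps sit fully home, touching the rack and its strips with the roller only. Put the roller back in its stand, then turn the mixer's orange dial clockwise to the third click from its anticlockwise end stop. Leave the other things on the bench undisturbed.

Things in the scene. Friction and masses are not known exactly. Their poses are not given: they have to be found in the camera images.
- roller: Hand roller, 0.39 kg, loose, upright in its stand. Origin: centre of the underside of its steel crown plate (56 x 80 mm along x, y, 10 mm thick); z up. Red grip above the plate: 28 mm along x, 44 mm along y, from z = 10 to 65 mm, centred; fingertips can push down on the plate. Below hangs a black rubber wheel that rolls along x, its bottom at z = -66 mm unloaded.
- roller_wheel (a joint): Turn of the roller's wheel on its axle, rad, 0 at the start; either sign, no limit; 1 rad = 22 mm rolled. Wheel 44 mm in diameter, 30 mm wide (42 mm with its yoke), axle along the roller's y, 44 mm below the origin.
- roller_spring (a joint): How far the roller's wheel is pushed up against its spring, m: 0 (free) to 0.012. It starts to give at about 4 N, then takes 1.2 N per mm (18 N at the end of its travel, then rigid). Pushed 5 to 9 mm it presses firmly enough for the caps.
- stand: Aluminium roller stand on a black foot (120 x 130 mm), fixed to the bench; origin under its centre, z up. Two rails along its x, 90 mm long, 14 mm thick, inner faces 27 mm either side of the centre, tops 75 mm above the bench; two cross walls, tops at 58 mm, inner faces 32 mm either side of the centre.
- stand_seat (a point): Where the roller's origin belongs in its stand; axes as stand, 75 mm above the bench. The crown plate lies across the two rails, roller x along stand x (either way round, within about 6 degrees), and the wheel hangs between, with about 6 mm play sideways and 10 mm lengthwise.
- mixer: White low plate mixer, 220 x 360 x 50 mm, fixed to the bench; origin at the centre of its underside, z up, y along its length. On its deck: the rack (towards +y) and the dial (towards -y).
- rack: Clear rack, 88 x 178 mm, fixed on the mixer's deck, axes as the mixer's; origin on the deck at its centre, top 51 mm above it. Three rows of six tubes along y: the rows with green spots (x = 0 and 28 mm) are already sealed, their white strips 5 mm above the rack top; the row on the -x edge (x = -28 mm) has the blue strip to roll down.
- strip_left (a point): +y end of the blue strip, on its centre line, at the height its top will have when seated (106 mm above the bench). Axes as the rack's. The strip is 168 mm long and 26 mm wide and consists of six caps, 28 mm apart.
- strip_right (a point): -y end of the blue strip, likewise.
- cap0 (a joint): How far blue cap number 1 from the +y end is pressed down, m: 0 = stands 5 mm proud, 0.005 = fully home. Takes about 7 N to move, stays where it is left.
- cap1 (a joint): How far blue cap number 2 from the +y end is pressed down, m: 0 = stands 5 mm proud, 0.005 = fully home. Takes about 7 N to move, stays where it is left.
- cap2 (a joint): How far blue cap number 3 from the +y end is pressed down, m: 0 = stands 5 mm proud, 0.005 = fully home. Takes about 7 N to move, stays where it is left.
- cap3 (a joint): How far blue cap number 4 from the +y end is pressed down, m: 0 = stands 5 mm proud, 0.005 = fully home. Takes about 7 N to move, stays where it is left.
- cap4 (a joint): How far blue cap number 5 from the +y end is pressed down, m: 0 = stands 5 mm proud, 0.005 = fully home. Takes about 7 N to move, stays where it is left.
- cap5 (a joint): How far blue cap number 6 from the +y end is pressed down, m: 0 = stands 5 mm proud, 0.005 = fully home. Takes about 7 N to move, stays where it is left.
- dial_grip (a point): On the vertical axis of the mixer's dial, 90 mm above the bench, at the middle of the bar to grip; turns with the dial. Its x axis runs along the orange bar towards the end with the white pointer line. Bar 66 x 16 mm, 70 to 102 mm above the bench, on a 72 mm grey disc (top at 70 mm) on a black base of 80 mm.
- dial (a joint): Dial angle, rad, growing clockwise seen from above; click positions every 0.45: 0 (end stop; pointer along the mixer's +x), 0.45, 0.90, 1.35 (third click), 1.80, 2.25 (other stop); six black ticks mark them. About 0.1 N m takes it over a click; let go within about 0.18 rad of a click it settles into it.
- tip_box: Blue box with a clear lid, 89 x 124 x 80 mm, loose bystander; origin under its centre.
- beaker: Glass beaker, 80 mm in diameter, 100 mm high, loose bystander; origin under its centre.
- wash_bottle: White wash bottle with a red cap and bent spout, 68 mm in diameter, 205 mm high, loose bystander; origin under its centre.
- goggles: Safety glasses, 155 x 130 x 42 mm, loose bystander; origin under the lenses' middle.
- spatula: Lab spatula lying flat, 170 mm long, loose bystander; origin under its middle, x along it.
Things that resemble listed ones, but are neither listed nor needed, are in the scene too. What is shaped like the roller but green or turquoise is not meant.

How it is judged (in metres and radians):
On the way, in this order (a step that is already met when the one before it is completed fails the run):
1. the roller's wheel has rolled at least 55 mm while pressing on the strip or rack ((value of joint roller_wheel above 2.5 rad or value of joint roller_wheel below -2.5 rad) and contact force between roller and rack above 4 N), for 0.02 s.
2. all six caps are pressed to within 1.5 mm of fully home, the dial not yet at the third click (value of joint each of cap0, cap1, cap2, cap3, cap4, cap5 above 0.0035 m and not (value of joint dial between 1.22 and 1.48 rad)), for 0.2 s.
3. the roller is back in its stand, the dial not yet at the third click (all of step 2 and horizontal distance between roller and stand_seat below 0.015 m and z of roller in the frame of stand_seat below 0.005 m and angle between roller's own z axis and vertical below 0.08 rad and linear speed of roller below 0.03 m/s), for 0.2 s.
At the end, for the whole second after the job is handed in: All six caps within 1.5 mm of fully home; the roller upright and at rest in its stand (within 15 mm sideways and 5 mm in height of its seat, tilted less than 0.08 rad); the dial at rest within 0.13 rad of the third click (1.35 rad) (value of joint each of cap0, cap1, cap2, cap3, cap4, cap5 above 0.0035 m and horizontal distance between roller and stand_seat below 0.015 m and z of roller in the frame of stand_seat below 0.005 m and angle between roller's own z axis and vertical below 0.08 rad and linear speed of roller below 0.03 m/s and value of joint dial between 1.22 and 1.48 rad and velocity of joint dial between -0.05 and 0.05 rad/s); the robot touches nothing.
It fails at once if the gripper or arm pushes on the rack or its strips (contact force between any of the fingers, the arm and rack above 2 N).
It fails at once if a bystander is shifted by more than 30 mm (distance of any of tip_box, beaker, wash_bottle, goggles, spatula from where it was at the start of the episode above 0.03 m).
It also fails if it takes over 67 s, if anything falls off the work surface, if the arm or the gripper's body presses on something with over 40 N, if the wrist force passes 120 N, or if a joint passes its speed limit or range.

## Working session

There is one attempt and no reset: what is moved stays moved. The work goes in short steps, Python scripts to look and compute and a shell command to move; the robot and the scene stay as the last step left them, time stands still between calls to the robot, and variables do not carry over. Pictures are saved under pics/ and viewed, on a budget of 10 in all, crops included, one or two more only if the job needs it, and the job is handed in when it is done.

```bash
mkdir -p pics
python3 - <<'E'
from cell import *
import cv2,numpy as np
print(read_state())
for n in("top","scene"):
    im=get_image(n); cv2.imwrite(f"pics/{n}0.png",im[:,:,::-1]); c=camera_model(n); print(n,np.round(c["mtx"],1).tolist(),np.round(c["T"],3).tolist())
E
python3 -c "
import cv2;import numpy as np
a=cv2.imread('pics/top0.png');cv2.imwrite('pics/top0b.png',cv2.resize(a,(800,600),interpolation=cv2.INTER_CUBIC))
a=cv2.imread('pics/scene0.png');cv2.imwrite('pics/scene0b.png',cv2.resize(a,(800,600),interpolation=cv2.INTER_CUBIC))"
```

```text
{'clock': 0.0, 'qpos': array([-1.28279846,  0.62930763,  0.03842015,  1.51837441, -0.02701817,
        0.99630205, -0.02002144]), 'qd': array([-8.58844172e-04, -2.29788809e-04,  8.93294112e-04, -8.83227809e-04,
        2.06567970e-03, -2.00447261e-04, -1.38588883e-05]), 'tau': array([ 1.33735241e-03, -5.63398790e+01,  1.22744501e+00, -1.93454701e+01,
        1.12884268e-02,  1.00147512e-02, -2.12656670e-05]), 'eef_pos': array([224.93963129, 609.16991413, 230.41158333]), 'tool_rot': array([-3.13971815e+00, -5.07754066e-06,  2.78778094e+00]), 'force': array([0.03967886, 0.75363293, 0.02583161]), 'torque': array([ 0.03112662,  0.04773535, -0.01065342]), 'width': 85.3766377776136}
top [[423.7, 0.0, 255.7], [0.0, 423.7, 193.4], [0.0, 0.0, 1.0]] [[0.019, -0.99, 0.141, 323.039], [-1.0, -0.02, -0.006, 85.456], [0.009, -0.141, -0.99, 1722.372], [0.0, 0.0, 0.0, 1.0]]
scene [[480.3, 0.0, 259.6], [0.0, 480.3, 192.2], [0.0, 0.0, 1.0]] [[-0.309, 0.791, -0.528, 1345.554], [0.951, 0.247, -0.186, 359.071], [-0.017, -0.56, -0.829, 1341.001], [0.0, 0.0, 0.0, 1.0]]
```

View pics/top0b.png

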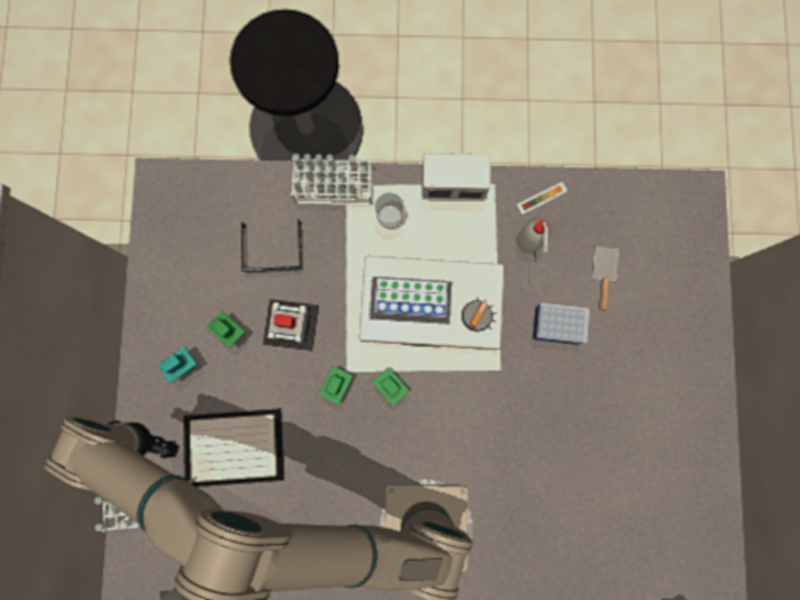

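View pics/scene0b.png

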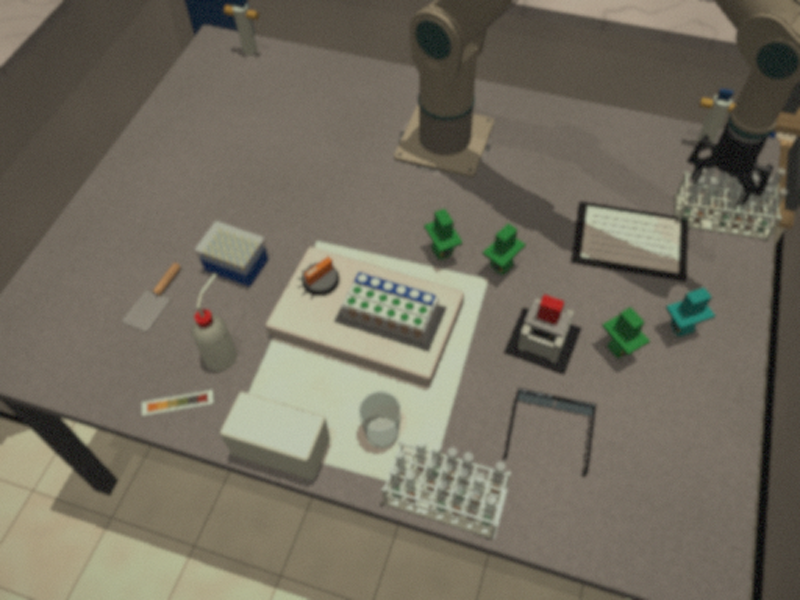

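The top view shows the red roller in its stand at (285,322) of 800x600 and the green and turquoise decoys around it. The blue strip is at about (410,308) on the near side of the rack, and the dial is at (478,315) with its bar running up-right. The scene view agrees (red at (550,308), dial at (320,272)). The gripper is far off to the left.

```bash
cat > h.py <<'E'
from cell import *
import cv2,numpy as np
from scipy.spatial.transform import Rotation as R
def shot(n,save=None):
    c=camera_model(n); im=get_image(n)
    if save: cv2.imwrite(f"pics/{save}.png",cv2.resize(im[:,:,::-1],(800,600),interpolation=cv2.INTER_CUBIC))
    return im,c
def ray(c,uv):
    uv=np.atleast_2d(np.array(uv,float)); d=np.c_[uv,np.ones(len(uv))]@np.linalg.inv(c["mtx"]).T@c["T"][:3,:3].T
    return c["T"][:3,3],d
def plane(c,uv,z):
    o,d=ray(c,uv); return o+d*((z-o[2])/d[:,2])[:,None]
def proj(c,P):
    P=np.atleast_2d(P).astype(float); q=(P-c["T"][:3,3])@c["T"][:3,:3]; q=q@c["mtx"].T; return q[:,:2]/q[:,2:]
HUE={"red":[(0,6),(172,180)],"orange":[(7,16)],"blue":[(106,122)],"green":[(50,75)]}
def mask(im,col,s=120,v=50):
    h=cv2.cvtColor(im,cv2.COLOR_RGB2HSV); m=np.zeros(h.shape[:2],np.uint8)
    for a,b in HUE[col]: m|=cv2.inRange(h,(a,s,v),(b,255,255))
    return m
def blobs(m,amin=25):
    cs=[k for k in cv2.findContours(m,cv2.RETR_EXTERNAL,cv2.CHAIN_APPROX_NONE)[0] if cv2.contourArea(k)>=amin]
    return sorted(cs,key=cv2.contourArea,reverse=True)
def cen(k):
    M=cv2.moments(k); return np.array([M["m10"],M["m01"]])/M["m00"]
def rect(c,k,z):
    "min-area rectangle of a contour cast on height z: centre, long side, short side, yaw of the long side (deg)"
    P=plane(c,k.reshape(-1,2),z)[:,:2].astype(np.float32); (x,y),(w,h),a=cv2.minAreaRect(P)
    if w<h: w,h,a=h,w,a+90
    return np.round([x,y,w,h,(a+90)%180-90],1)
def row(pos,rpy_deg,st=None):
    "travel (cm) and angular (deg) from the present pose to a world pose"
    st=st or read_state(); r0=R.from_euler("xyz",st["tool_rot"]); r1=R.from_euler("xyz",rpy_deg,degrees=True)
    return np.round(r0.inv().apply(np.array(pos)-st["eef_pos"])/10,2),np.round((r0.inv()*r1).as_rotvec(degrees=True),1)
E
cat > a.py <<'E'
from h import *
try: print(grasp_offset)
except Exception as e: print(e)
for n in("top","scene"):
    im=cv2.imread(f"pics/{n}0.png")[:,:,::-1].copy(); c=camera_model(n)
    for col,z in(("red",140),("orange",102),("blue",111),("green",106)):
        for k in blobs(mask(im,col),20)[:4]: print(n,col,cv2.contourArea(k),np.round(cen(k)),rect(c,k,z))
E
python3 a.py
```

```text
18.700000000000003
top red 73.0 [182. 205.] [499.  352.8  47.3  27.2  81.7]
top red 30.5 [345. 145.] [ 7.452e+02 -2.619e+02  2.810e+01  1.930e+01 -5.000e-01]
top orange 39.0 [386. 187.] [ 587.5 -431.7   74.9   11.7   -1.4]
top orange 31.5 [304. 203.] [ 527.  -117.6   59.4   15.5  -26.1]
top green 231.5 [144. 211.] [477.7 499.9  71.7  50.4  47.5]
top green 220.0 [250. 247.] [348.5  94.3  70.8  49.3  42.7]
top green 218.0 [215. 246.] [349.5 226.2  70.3  49.1 -25.2]
scene red 188.5 [352. 197.] [516.1 356.7  57.2  42.2  -5.5]
scene red 75.5 [130. 203.] [ 733.5 -267.9   37.4   31.2   47.4]
scene orange 114.5 [204. 173.] [ 538.5 -114.3   70.5   31.   -29.4]
scene orange 54.5 [107. 178.] [ 649.7 -403.3   69.7   13.5   -6.5]
scene blue 131.5 [153. 173.] [ 597.8 -271.8  122.1   67.4  -62.6]
scene green 438.0 [400. 213.] [504.4 505.6  90.5  72.7 -38.2]
scene green 319.5 [323. 158.] [367.4 236.9 106.9  57.6 -14.6]
scene green 295.5 [283. 149.] [369.1  96.8 108.4  59.5  35.8]
```

Run:
```python
from h import *
s=read_state(); T=camera_model("wrist")["T"]; r=R.from_euler("xyz",s["tool_rot"])
print(np.round(r.inv().apply(T[:3,3]-s["eef_pos"]),1),np.round(r.as_matrix().T@T[:3,:3],2).tolist(),camera_model("wrist")["mtx"])
print(row([470,345,300],[180,0,82]))
```

```text
[ 7.630e+01  1.000e-01 -1.428e+02] [[-0.0, -0.95, -0.3], [1.0, -0.0, 0.0], [-0.0, -0.3, 0.95]] [[327.50706582   0.         259.22330904]
 [  0.         327.50706582 196.06993222]
 [  0.           0.           1.        ]]
(array([-32.14, -16.31,  -6.92]), array([-0.1,  0.1, 77.7]))
```

```bash
python3 -m jog '{"angular":[[0,0,10],[0,0,20],[0,0,30],[0,0,40],[0,0,50]],"travel":[[-4,-2,-2],[-9,-4.5,-4],[-14,-7,-6],[-19,-9.5,-7],[-24,-12,-7]],"fingers":[0,0,0,0,0]}'
python3 - <<'E'
from h import *
print(row([470,345,300],[180,0,82]))
E
```

```text
clock: 0.72
eef_pos: [410.1, 412.9, 302.2]
tool_rot: [3.14, -0.001, 1.91]
force: [0.8, 0.7, 0.0]
width: 85.8
(array([-8.4 ,  3.39,  0.21]), array([ 0.1, -0.1, 27.4]))
```

```bash
python3 -m jog '{"angular":[[0,0,9],[0,0,18],[0,0,27],[0,0,27]],"travel":[[-3,1,0],[-6,2.2,0],[-8.4,3.4,0],[-8.4,3.4,0]],"fingers":[0,0,0,0]}'
python3 - <<'E'
from h import *
print(row([470,345,300],[180,0,82]))
im,c=shot("wrist","w1")
np.save("w1.npy",im)
for k in blobs(mask(im,"red"),100): print(cv2.contourArea(k),cen(k),rect(c,k,140))
E
```

```text
clock: 1.23
eef_pos: [470.6, 344.1, 301.1]
tool_rot: [3.141, 0.002, 1.44]
force: [-0.2, 1.1, -0.2]
width: 85.9
(array([ 0.08, -0.07,  0.11]), array([0. , 0.1, 0.5]))
1428.0 [286.09932306 154.31535948] [499.4 362.   47.6  28.3  84.6]
```

View pics/w1.png

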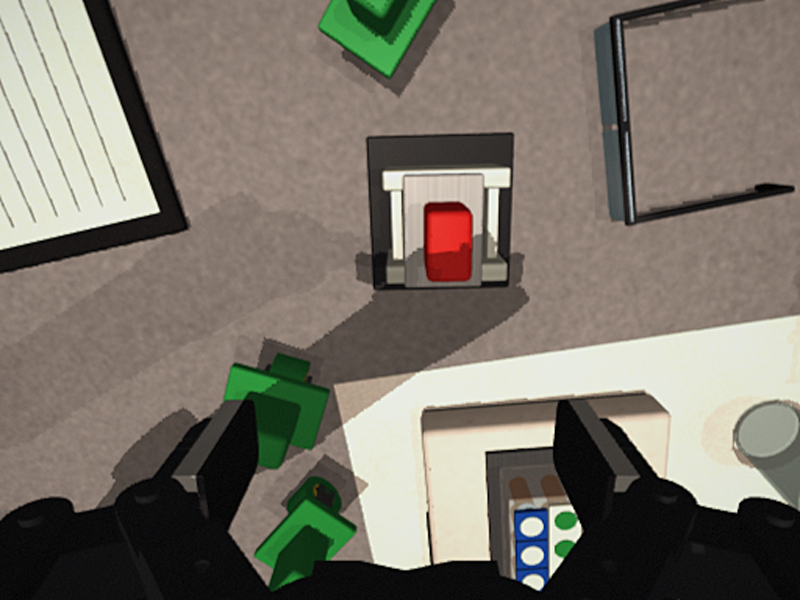

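The wrist view shows the roller seated in its stand. The crown plate runs from about (404,176) to (485,287) and the red grip from (425,202) to (471,282), in line with the tool.

Run:
```python
from h import *
c=camera_model("wrist"); im=np.load("w1.npy")
P=plane(c,np.array([[404,176],[484,175],[485,287],[404,287]])*.64,85); print(P.round(1),P.mean(0).round(1))
F=plane(c,np.array([[368,137],[512,133],[514,287],[376,289]])*.64,5); print(F.round(1),F.mean(0).round(1))
ks=blobs(mask(im,"red"),100)[0].reshape(-1,2).astype(float); 
Q=plane(c,ks,140); a=np.radians(82.5)
u=Q[:,0]*np.cos(a)+Q[:,1]*np.sin(a); v=Q[:,0]*np.sin(a)-Q[:,1]*np.cos(a); print("u",u.min(),u.max(),"v",np.percentile(v,[0,3,10,50,90,97,100]))
for col in("blue","green","orange"):
  for k in blobs(mask(im,col),80): print(col,cv2.contourArea(k),cen(k),rect(c,k,111))
```

```text
[[476.8 402.3  85. ]
 [530.8 396.   85. ]
 [525.1 317.2  85. ]
 [466.7 324.7  85. ]] [499.9 360.1  85. ]
[[450.9 432.1   5. ]
 [567.4 420.2   5. ]
 [560.7 290.4   5. ]
 [438.8 304.2   5. ]] [504.5 361.7   5. ]
u 402.6855626531135 449.85269694625686 v [431.74731921 431.80107388 431.92815295 445.5561101  460.33958595
 460.73922162 460.91280828]
blue 838.0 [339.90990453 347.51491647] [540.7 103.6  75.7  25.8  87.4]
green 1647.0 [239.69064967  21.16069622] [472.1 495.9  50.1  49.2 -40.3]
green 1472.0 [180.90081522 252.49558424] [364.4 261.2  71.3  66.6 -25.2]
green 1088.0 [194.74203431 338.26700368] [360.9 136.4  79.   56.5  43.8]
green 343.5 [173.0718098  286.38573508] [354.7 233.8  59.7  23.5  84.7]
green 203.0 [185.96305419 362.06896552] [349.1 111.   61.3  22.   58.1]
green 159.5 [240.93730408   4.16509927] [471.6 498.8  23.3   8.8  -7.3]
green 100.5 [361.52072968 332.81757877] [568.6 127.2  16.1  14.8  -7.3]
```

Run:
```python
from h import *
print(row([499,361,87],[180,0,83.5]))
```

```text
(array([ 1.88,  2.78, 21.39]), array([-0. ,  0. , -0.8]))
```

```bash
python3 -m jog '{"angular":[[0,0,-0.8],[0,0,-0.8],[0,0,-0.8],[0,0,-0.8],[0,0,-0.8]],"travel":[[1.9,2.8,4],[1.9,2.8,9],[1.9,2.8,14],[1.9,2.8,18.5],[1.9,2.8,21.3]],"fingers":[0,0,0,0,0]}'; python3 -m jog '{"angular":[[0,0,0],[0,0,0],[0,0,0],[0,0,0],[0,0,0]],"travel":[[0,0,0],[0,0,0],[0,0,0],[0,0,0],[0,0,0]],"fingers":[0.3,0.6,1,1,1]}'; python3 -m jog '{"angular":[[0,0,0],[0,0,0],[0,0,0]],"travel":[[0,0,0],[0,0,0],[0,0,0]],"fingers":[1,1,1]}'
```

```text
clock: 1.9
eef_pos: [496.5, 362.9, 85.5]
tool_rot: [-3.138, 0.001, 1.462]
force: [0.3, 0.4, 1.0]
width: 85.2
clock: 2.52
eef_pos: [500.2, 362.7, 90.0]
tool_rot: [3.14, -0.002, 1.458]
force: [-0.7, -0.0, 6.3]
width: 27.5
clock: 2.9
eef_pos: [500.2, 362.7, 90.0]
tool_rot: [3.14, -0.003, 1.458]
force: [-0.8, 0.4, 6.7]
width: 27.7
```

```bash
python3 -m jog '{"angular":[[0,0,0],[0,0,0],[0,0,0],[0,0,-8],[0,0,-18]],"travel":[[0,0,-1.5],[0,0,-5],[0,0,-10],[0,0,-16],[0,0,-22]],"fingers":[1,1,1,1,1]}'
python3 - <<'E'
from h import *
print(row([610,30,330],[180,0,176.5]))
E
```

```text
clock: 3.52
eef_pos: [498.4, 361.1, 310.3]
tool_rot: [-3.141, 0.001, 1.777]
force: [0.1, 0.9, -4.5]
width: 27.8
(array([-34.7 ,   4.14,  -1.94]), array([ -0.1,   0. , -74.7]))
```

```bash
python3 -m jog '{"angular":[[0,0,-10],[0,0,-20],[0,0,-30],[0,0,-40],[0,0,-50]],"travel":[[-4,0.5,-2],[-9,1,-2],[-14,1.6,-2],[-19,2.2,-2],[-24,2.8,-2]],"fingers":[1,1,1,1,1]}';  python3 - <<'E'
from h import *
print(row([610,30,330],[180,0,176.5]))
E
```

```text
clock: 4.15
eef_pos: [574.2, 130.1, 328.5]
tool_rot: [-3.141, -0.001, 2.65]
force: [1.1, -0.1, -3.7]
width: 27.1
(array([-7.88, -7.14, -0.15]), array([ -0.1,  -0. , -24.7]))
```

```bash
python3 -m jog '{"angular":[[0,0,-9],[0,0,-18],[0,0,-24.7],[0,0,-24.7]],"travel":[[-3,-2.7,0],[-6,-5.4,0],[-7.9,-7.1,0],[-7.9,-7.1,0]],"fingers":[1,1,1,1]}';  python3 - <<'E'
from h import *
print(read_state()["tool_rot"])
im,c=shot("wrist","w2"); np.save("w2.npy",im); np.savez("w2c.npz",**c)
for col,z in(("blue",111),("green",106),("orange",102)):
  for k in blobs(mask(im,col),40): print(col,cv2.contourArea(k),cen(k).round(1),rect(c,k,z))
E
```

```text
clock: 4.65
eef_pos: [609.9, 28.1, 328.2]
tool_rot: [-3.139, -0.001, 3.07]
force: [-0.6, 0.7, -4.1]
width: 27.3
[-3.13905711e+00 -9.20672594e-04  3.06994262e+00]
blue 1822.0 [316.9  96. ] [542.3  93.3  81.7  25.2  87.4]
blue 576.5 [264.   97.6] [539.9  37.8  26.1  25.2  88. ]
blue 563.0 [210.9  99. ] [537.2 -17.9  26.7  24.3  85.8]
blue 558.0 [237.5  98.2] [538.2  10.   26.2  24.2  85.8]
green 169.5 [290.  123.6] [569.   64.5  16.2  15.3  -2.9]
green 168.0 [341.3 122.3] [572.  120.6  16.2  15.9 -47.8]
green 166.0 [264.2 124.3] [568.   36.1  16.1  15.4  -4.2]
green 165.5 [315.6 122.9] [570.4  92.3  16.4  15.   85.8]
green 164.0 [213.  125.9] [565.5 -19.8  15.5  15.1  85.8]
green 161.5 [238.7 125.1] [566.5   8.7  15.4  15.   85.8]
green 159.5 [340.1 147.9] [599.8 119.   15.9  15.7  85.8]
green 157.5 [264.9 149.8] [596.   35.3  15.7  15.7  -4.2]
green 157.0 [290. 149.] [596.9  63.2  15.8  15.7  85.8]
green 156.5 [314.9 148.4] [597.8  91.2  15.8  15.7  85.8]
green 153.0 [214.8 151.2] [593.  -20.8  15.8  15.8  85.8]
green 152.0 [239.8 150.5] [595.    7.2  15.8  15.7  -4.8]
orange 1182.5 [126.   97.2] [ 531.8 -112.7   67.4   24.2  -28.5]
orange 168.0 [ 59.4 320.3] [ 806.1 -256.2   29.5   13.6  -61.7]
orange 50.5 [419.5 294.4] [800.4 223.8  12.   10.6  85.9]
orange 46.5 [474.7 291.3] [800.7 295.4  11.5  10.2   6.9]
```

View pics/w2.png

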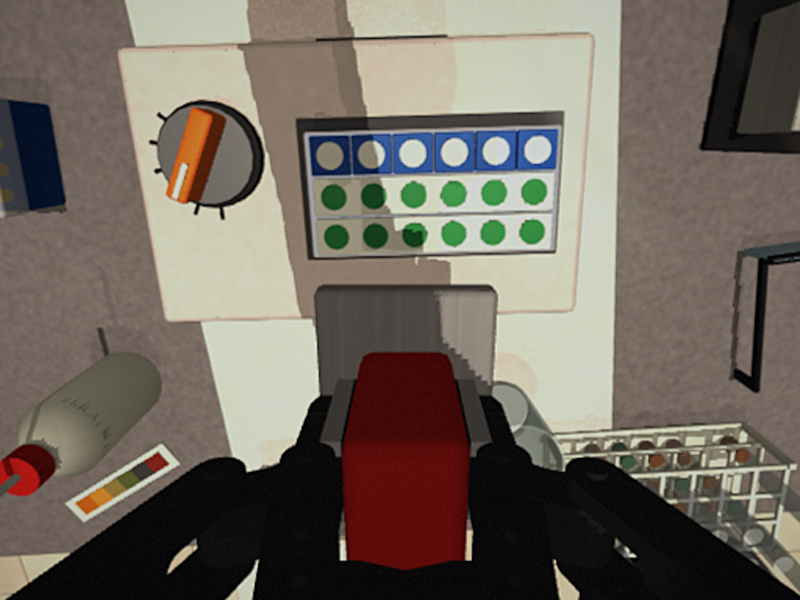

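The wrist view shows the blue strip spanning about (307,155)–(557,150), six separate caps, with the green rows below. The dial's white pointer line is at (180,182), so it sits one click from the stop. The roller is held straight, its plate edge level at row 287.

Run:
```python
from h import *
c=dict(np.load("w2c.npz")); s=read_state()
P=plane(c,np.array([[320,287],[494,287]])*.64,323.2); r=R.from_euler("xyz",s["tool_rot"])
print(r.inv().apply(P-s["eef_pos"]).round(1))
for x in (0,): print(row([542,125.6,230],[180,0,177.3]))
```

```text
[[ 34.9 -28.1   5. ]
 [ 34.8  24.    5. ]]
(array([7.39, 9.  , 9.82]), array([-0. , -0.1, -1.3]))
```

```bash
python3 -m jog '{"angular":[[0,0,-1.3],[0,0,-1.3],[0,0,-1.3],[0,0,-1.3],[0,0,-1.3]],"travel":[[3,4,3],[6,8,7],[7.7,9,10],[7.7,9,12],[7.7,9,12]],"fingers":[1,1,1,1,1]}';  python3 - <<'E'
from h import *
print(row([538.6,125.6,180],[180,0,177.3]))
E
```

```text
clock: 5.32
eef_pos: [537.4, 128.2, 207.3]
tool_rot: [-3.141, -0.004, 3.1]
force: [0.4, -0.2, -3.5]
width: 26.6
(array([-0.14, -0.25,  2.73]), array([-0. , -0.2,  0.3]))
```

```bash
python3 -m jog '{"angular":[[0,0,0],[0,0,0],[0,0,0],[0,0,0],[0,0,0]],"travel":[[-0.1,-0.2,0.7],[-0.1,-0.2,1.4],[-0.1,-0.2,2.1],[-0.1,-0.2,2.7],[-0.1,-0.2,2.7]],"fingers":[1,1,1,1,1]}';  python3 - <<'E'
from h import *
s=read_state();print(s["force"],s["torque"],row([538.6,125.6,180],[180,0,177.3]))
E
```

```text
clock: 5.95
eef_pos: [541.0, 125.1, 182.1]
tool_rot: [3.141, 0.002, 3.098]
force: [-0.6, 0.2, 7.4]
width: 27.2
[-0.57231944  0.22659372  7.37855874] [-0.05436663  0.43375266 -0.02455242] (array([0.24, 0.04, 0.21]), array([0. , 0.1, 0.2]))
```

```bash
python3 -m jog '{"angular":[[0,0,0],[0,0,0],[0,0,0],[0,0,0],[0,0,0]],"travel":[[0.1,0,0.1],[0.2,-1,0.1],[0.2,-2,0.1],[0.2,-3,0.1],[0.2,-4,0.1]],"fingers":[1,1,1,1,1]}';  python3 - <<'E'
from h import *
s=read_state();print(s["force"],s["torque"],row([538.6-74*.047,125.6-148,180],[180,0,177.3]))
im,c=shot("scene","s1")
E
```

```text
clock: 6.58
eef_pos: [538.9, 87.1, 182.1]
tool_rot: [3.138, 0.005, 3.099]
force: [-0.3, 4.8, 7.3]
width: 27.1
[-0.26143601  4.82288315  7.31778534] [ 1.34800948e+00 -4.27006828e-04  1.72625043e-02] (array([ -0.1 , -10.95,   0.16]), array([0.2, 0.3, 0.2]))
```

```bash
python3 -m jog '{"angular":[[0,0,0],[0,0,0],[0,0,0],[0,0,0],[0,0,0]],"travel":[[0,-1.1,0.05],[0,-2.2,0.05],[0,-3.3,0.05],[0,-4.4,0.05],[0,-5.5,0.05]],"fingers":[1,1,1,1,1]}'; python3 -m jog '{"angular":[[0,0,0],[0,0,0],[0,0,0],[0,0,0],[0,0,0]],"travel":[[0,-1.1,0],[0,-2.2,0],[0,-3.3,0],[0,-4.4,0],[0,-5.4,0]],"fingers":[1,1,1,1,1]}';  python3 - <<'E'
from h import *
s=read_state();print(s["force"],s["torque"],row([538.6-148*.047,125.6-148,180],[180,0,177.3]))
E
```

```text
clock: 7.25
eef_pos: [536.3, 31.3, 181.5]
tool_rot: [3.139, 0.005, 3.098]
force: [-0.1, 5.4, 7.0]
width: 27.2
clock: 7.88
eef_pos: [533.7, -24.0, 181.4]
tool_rot: [3.141, 0.004, 3.098]
force: [-0.4, 1.0, 9.3]
width: 27.6
[-0.37966849  1.03113706  9.26459955] [ 0.17542889  0.14075735 -0.0291483 ] (array([0.21, 0.15, 0.14]), array([0. , 0.3, 0.2]))
```

```bash
python3 -m jog '{"angular":[[0,0,0],[0,0,0],[0,0,0],[0,0,0],[0,0,0]],"travel":[[0.1,0,0.1],[0.1,1.5,0.1],[0.1,3,0.1],[0.1,4.5,0.1],[0.1,6,0.1]],"fingers":[1,1,1,1,1]}'; python3 -m jog '{"angular":[[0,0,0],[0,0,0],[0,0,0],[0,0,0],[0,0,0]],"travel":[[0,1.5,0],[0,3,0],[0,4.5,0],[0,6,0],[0,7.5,0]],"fingers":[1,1,1,1,1]}';  python3 - <<'E'
from h import *
s=read_state();print(s["force"],s["torque"],row([538.6,125.6,180],[180,0,177.3]))
E
```

```text
clock: 8.5
eef_pos: [536.2, 36.3, 180.7]
tool_rot: [3.141, 0.006, 3.098]
force: [0.5, -0.1, 9.5]
width: 27.4
clock: 9.12
eef_pos: [539.4, 111.6, 180.8]
tool_rot: [3.14, 0.006, 3.098]
force: [0.8, -1.4, 8.9]
width: 27.5
[ 0.80309256 -1.36805755  8.86703496] [-0.21103799 -0.14110179  0.02863322] (array([0.14, 1.4 , 0.08]), array([0.1, 0.3, 0.2]))
```

```bash
python3 -m jog '{"angular":[[0,0,0],[0,0,0],[0,0,0],[0,0,0],[0,0,0]],"travel":[[0,1.3,0],[0,1.3,-3],[-2,-1,-8],[-5,-5,-13],[-7.5,-8.2,-14.9]],"fingers":[1,1,1,1,1]}';  python3 - <<'E'
from h import *
im,c=shot("wrist","w3")
for col,z in(("blue",106),("orange",102)):
  for k in blobs(mask(im,col),40): print(col,cv2.contourArea(k),cen(k).round(1),rect(c,k,z))
im2,c2=shot("scene"); cr=im2[150:240,190:310]
s=read_state(); print(s["clock"],s["eef_pos"],s["tool_rot"])
a=cv2.resize(cr[:,:,::-1],(800,600),interpolation=cv2.INTER_CUBIC); b=cv2.imread("pics/w3.png")
cv2.imwrite("pics/w3s.png",np.hstack([cv2.resize(b,(440,330)),cv2.resize(a,(360,330),interpolation=cv2.INTER_CUBIC)]))
E
```

```text
clock: 9.75
eef_pos: [609.4, 25.3, 330.1]
tool_rot: [3.141, 0.003, 3.099]
force: [0.6, 0.1, -5.6]
width: 27.3
blue 2959.0 [287.7  98.7] [541.8  49.4 163.4  23.7  87.5]
orange 1122.0 [126.3  92.9] [ 532.3 -116.8   66.3   24.   -28.4]
orange 118.5 [ 51.4 316. ] [ 807.9 -260.8   26.    13.6  -60.3]
9.85 [612.25112908  18.3913817  330.5522172 ] [-3.13695293  0.0087264   3.08953315]
```

View pics/w3s.png

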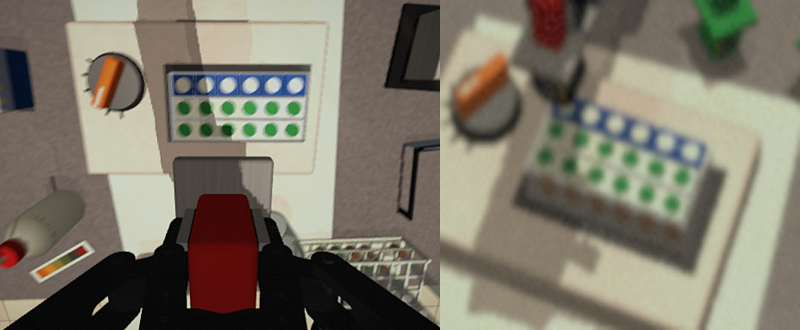

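The strip is now one even band, (170,84)–(307,84) in the left panel, with no gaps between caps. In the right panel its top looks level with the white strips. The roller sits in the grip as before.

```bash
python3 -m jog '{"angular":[[0,0,10],[0,0,20],[0,0,30],[0,0,40],[0,0,50]],"travel":[[0.5,4,0],[1.5,9,0],[2.5,14,0],[3.5,19,0],[4.5,24,0]],"fingers":[1,1,1,1,1]}';  python3 - <<'E'
from h import *
print(row([500.2,362.7,190],[180,0,83.5]))
E
```

```text
clock: 10.48
eef_pos: [572.6, 269.1, 326.7]
tool_rot: [-3.14, -0.0, 2.22]
force: [0.9, -0.3, -4.4]
width: 27.2
(array([11.83, -0.1 , 13.67]), array([-0.1,  0. , 43.7]))
```

```bash
python3 -m jog '{"angular":[[0,0,10],[0,0,20],[0,0,30],[0,0,40],[0,0,43.7]],"travel":[[3,0,3],[6,0,6],[9,0,9],[11,0,11.5],[11.8,0,13.5]],"fingers":[1,1,1,1,1]}'; python3 -m jog '{"angular":[[0,0,0],[0,0,0]],"travel":[[0,0,0],[0,0,0]],"fingers":[1,1]}';  python3 - <<'E'
from h import *
print(row([500.2,362.7,130],[180,0,83.5]))
im,c=shot("wrist","w4")
s=read_state();print(s["eef_pos"],row([500.2,362.7,130],[180,0,83.5]))
E
```

```text
clock: 11.1
eef_pos: [499.1, 362.8, 190.5]
tool_rot: [-3.139, 0.001, 1.463]
force: [-0.3, -0.4, -3.5]
width: 27.1
clock: 11.35
eef_pos: [502.4, 360.7, 193.3]
tool_rot: [3.14, -0.0, 1.463]
force: [0.3, -0.6, -3.2]
width: 27.3
(array([ 0.17, -0.25,  6.33]), array([ 0.1, -0. ,  0.3]))
[502.81301919 360.70006351 193.72923911] (array([ 0.17, -0.29,  6.37]), array([ 0.1, -0. ,  0.3]))
```

View pics/w4.png

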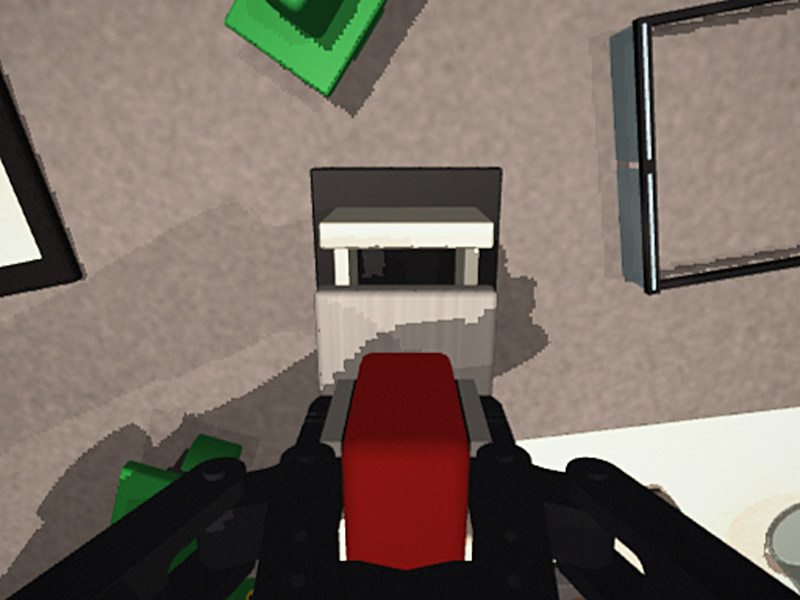

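The wrist view shows the stand's far rail, its top from (320,222) to (494,248), under the held roller. The plate edge is at row 290, columns 317–496.

Run:
```python
from h import *
c=camera_model("wrist"); s=read_state()
P=plane(c,np.array([[320,222],[494,222],[494,248],[320,248]])*.64,75); print(P.round(1)); m=P.mean(0)
d=P[1]-P[0]; print("yaw",np.degrees(np.arctan2(d[1],d[0])),np.linalg.norm(d[:2]))
d=(P[1]-P[0]+P[2]-P[3]); d/=np.linalg.norm(d); n=np.array([-d[1],d[0],0]); print("stand centre",m-n*34)
Q=plane(c,np.array([[317,291],[496,291]])*.64,s["eef_pos"][2]-5);print(Q.round(1)); q=Q.mean(0); print("roller",q-n*40)
```

```text
[[465.5 404.9  75. ]
 [553.6 395.2  75. ]
 [552.8 381.8  75. ]
 [463.4 391.6  75. ]]
yaw -6.283545705305857 88.64414031548195
stand centre [505.10173061 359.56553577  75.        ]
[[481.5 398.7 188.7]
 [534.9 392.8 188.7]]
roller [503.85169758 355.98629889 188.72923911]
```

```bash
python3 -m jog '{"angular":[[0,0,0],[0,0,0],[0,0,0],[0,0,0],[0,0,0]],"travel":[[0.25,-0.15,1],[0.25,-0.15,3],[0.25,-0.15,5],[0.25,-0.15,7],[0.25,-0.15,9]],"fingers":[1,1,1,1,1]}';python3 -m jog '{"angular":[[0,0,0],[0,0,0]],"travel":[[0,0,0],[0,0,0.5]],"fingers":[1,1]}'
```

```text
clock: 12.02
eef_pos: [500.6, 363.9, 102.2]
tool_rot: [3.141, -0.001, 1.463]
force: [-0.1, -0.4, -3.5]
width: 27.2
clock: 12.28
eef_pos: [501.4, 364.2, 98.7]
tool_rot: [3.14, -0.002, 1.463]
force: [0.1, -0.0, -4.0]
width: 27.2
```

```bash
python3 -m jog '{"angular":[[0,0,0],[0,0,0],[0,0,0],[0,0,0]],"travel":[[0,0,0.3],[0,0,0.6],[0,0,0.8],[0,0,0.8]],"fingers":[1,1,1,1]}'
```

```text
clock: 12.78
eef_pos: [500.5, 364.0, 90.1]
tool_rot: [3.141, -0.0, 1.463]
force: [-0.6, -0.3, -1.2]
width: 27.3
```

```bash
python3 -m jog '{"angular":[[0,0,0],[0,0,0]],"travel":[[0,0,0.1],[0,0,0.1]],"fingers":[1,1]}'; python3 -m jog '{"angular":[[0,0,0],[0,0,0],[0,0,0],[0,0,0],[0,0,0]],"travel":[[0,0,0],[0,0,0],[0,0,0],[0,0,0],[0,0,0]],"fingers":[0.6,0.3,0,0,0]}'; python3 -m jog '{"angular":[[0,0,0],[0,0,0],[0,0,0],[0,0,0],[0,0,0]],"travel":[[0,0,-2],[0,0,-6],[0,0,-11],[0,0,-16],[0,0,-21]],"fingers":[0,0,0,0,0]}'
python3 - <<'E'
from h import *
s=read_state();print(s["eef_pos"])
im,c=shot("wrist","w5")
for k in blobs(mask(im,"red"),100): print(cv2.contourArea(k),cen(k),rect(c,k,140))
E
```

```text
clock: 13.02
eef_pos: [500.5, 364.0, 90.0]
tool_rot: [3.141, -0.001, 1.463]
force: [-3.3, -2.3, 6.0]
width: 27.3
clock: 13.65
eef_pos: [500.3, 363.9, 88.7]
tool_rot: [-3.142, 0.0, 1.463]
force: [0.2, 0.5, 0.0]
width: 85.2
clock: 14.28
eef_pos: [500.2, 363.8, 300.5]
tool_rot: [3.142, -0.0, 1.463]
force: [0.4, 0.6, -0.3]
width: 85.4
[500.15790054 363.75286751 300.47662185]
1384.5 [259.33634284 177.54159143] [501.5 363.1  50.4  27.5  83. ]
```

View pics/w5.png

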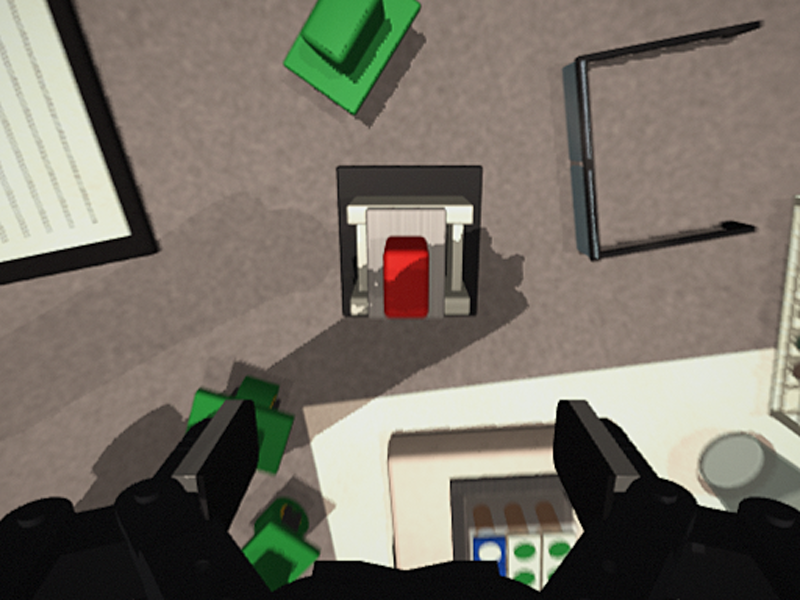

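The wrist view shows the roller back on both rails with its plate square between them, columns 366–446 against rails 348–473. The gripper is clear.

Run:
```python
from h import *
print(row([595,-140,280],[180,0,151.5]))
```

```text
(array([-49.27,  14.52,   2.49]), array([  0.7,  -0.1, -67.7]))
```

```bash
python3 -m jog '{"angular":[[0,0,-10],[0,0,-20],[0,0,-30],[0,0,-40],[0,0,-50]],"travel":[[-5,1.5,0],[-10.5,3,0],[-16,4.6,0],[-21.5,6.2,0],[-27,7.8,0]],"fingers":[0,0,0,0,0]}'
python3 - <<'E'
from h import *
print(row([595,-140,280],[180,0,151.5]))
E
```

```text
clock: 14.95
eef_pos: [549.0, 85.2, 298.7]
tool_rot: [3.141, 0.0, 2.342]
force: [0.9, -0.7, -0.3]
width: 85.2
(array([-19.36, -12.39,   1.87]), array([  0. ,   0. , -17.3]))
```

```bash
python3 -m jog '{"angular":[[0,0,-5],[0,0,-10],[0,0,-15],[0,0,-17.3],[0,0,-17.3]],"travel":[[-5,-3.2,0],[-10,-6.4,0.5],[-15,-9.6,1],[-19.4,-12.4,1.9],[-19.4,-12.4,1.9]],"fingers":[0,0,0,0,0]}'
python3 - <<'E'
from h import *
s=read_state(); im,c=shot("wrist","w6"); print(s["eef_pos"],c["T"][:3,3])
np.save("w6.npy",im)
for k in blobs(mask(im,"orange"),200): print(cv2.contourArea(k),cen(k),rect(c,k,102))
E
```

```text
clock: 15.58
eef_pos: [592.7, -145.3, 278.7]
tool_rot: [-3.138, 0.0, 2.629]
force: [-1.0, 0.9, 0.3]
width: 85.3
[ 592.66264124 -145.33590577  278.72347101] [ 526.44859108 -107.15848761  421.47032388]
1156.5 [252.18835567 100.69880386] [ 530.8 -117.9   65.1   16.1  -28.4]
840.0 [ 70.00456349 267.4452381 ] [ 585.9 -379.9   67.7   19.2   -5.8]
```

View pics/w6.png

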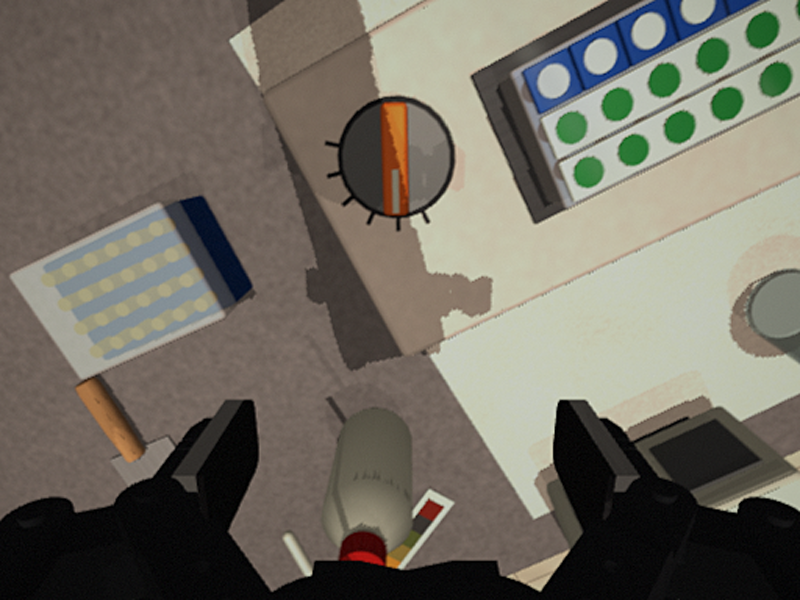

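The wrist view shows the orange bar at (395,158) with the white pointer towards image bottom, at the second tick (398,224). That is the first click, so two more clicks clockwise (51.6°) are needed.

Run:
```python
from h import *
print(row([530.8,-117.9,79],[180,0,151.6]))
```

```text
(array([ 6.57, -0.95, 20.01]), array([-0.1, -0.1, -0.8]))
```

```bash
python3 -m jog '{"angular":[[0,0,-0.8],[0,0,-0.8],[0,0,-0.8],[0,0,-0.8],[0,0,-0.8]],"travel":[[3,-0.5,1],[6.6,-0.95,5],[6.6,-0.95,10],[6.6,-0.95,14],[6.6,-0.95,14]],"fingers":[0.4,0.4,0.4,0.4,0.4]}'
python3 - <<'E'
from h import *
print(row([530.8,-117.9,79],[180,0,151.6]),read_state()["width"])
E
```

```text
clock: 16.25
eef_pos: [529.2, -113.0, 137.7]
tool_rot: [-3.141, -0.006, 2.654]
force: [-0.3, 0.6, 0.5]
width: 51.5
(array([-0.41, -0.36,  5.87]), array([-0.1, -0.4,  0.4])) 51.54630721910582
```

```bash
python3 -m jog '{"angular":[[0,0,0.4],[0,0,0.4],[0,0,0.4],[0,0,0.4]],"travel":[[-0.3,-0.25,2],[-0.3,-0.25,4],[-0.3,-0.25,5.8],[-0.3,-0.25,5.8]],"fingers":[0.4,0.4,0.4,0.4]}'; python3 -m jog '{"angular":[[0,0,0],[0,0,0],[0,0,0],[0,0,0]],"travel":[[0,0,0],[0,0,0],[0,0,0],[0,0,0]],"fingers":[0.6,0.8,1,1]}'
python3 - <<'E'
from h import *
print(row([530.8,-117.9,79],[180,0,151.6]),read_state()["torque"])
E
```

```text
clock: 16.75
eef_pos: [533.4, -118.0, 82.6]
tool_rot: [3.141, 0.0, 2.646]
force: [-0.6, -0.7, 0.5]
width: 51.0
clock: 17.25
eef_pos: [533.0, -120.5, 83.4]
tool_rot: [-3.141, 0.002, 2.643]
force: [-2.8, -2.6, 8.2]
width: 14.6
(array([0.32, 0.13, 0.44]), array([-0.1,  0.1, -0.1])) [-0.56569543  0.56644147  0.0561406 ]
```

```bash
python3 -m jog '{"angular":[[0,0,0],[0,0,9],[0,0,18],[0,0,27],[0,0,36]],"travel":[[0.1,0,-0.2],[0.1,0,-0.2],[0.1,0,-0.2],[0.1,0,-0.2],[0.1,0,-0.2]],"fingers":[1,1,1,1,1]}'; python3 -m jog '{"angular":[[0,0,8],[0,0,15.8],[0,0,15.8],[0,0,15.8]],"travel":[[0,0,0],[0,0,0],[0,0,0],[0,0,0]],"fingers":[1,1,1,1]}'
python3 - <<'E'
from h import *
s=read_state();print(np.degrees(s["tool_rot"]),s["force"],s["torque"])
E
```

```text
clock: 17.88
eef_pos: [531.4, -121.9, 83.6]
tool_rot: [-3.14, 0.004, 2.009]
force: [-2.0, -7.9, -8.4]
width: 14.7
clock: 18.38
eef_pos: [530.5, -122.2, 83.6]
tool_rot: [-3.139, 0.005, 1.738]
force: [-1.8, -8.6, -5.9]
width: 14.9
[-179.87275937    0.26169345   99.58884314] [-1.8168819  -8.58301014 -5.89996642] [-1.86824812  0.48873871  0.01963898]
```

```bash
python3 -m jog '{"angular":[[0,0,0],[0,0,0],[0,0,0],[0,0,0]],"travel":[[0,0,0],[0,0,0],[0,0,0],[0,0,0]],"fingers":[0.7,0.4,0.4,0.4]}'; python3 -m jog '{"angular":[[0,0,0],[0,0,0],[0,0,0],[0,0,0],[0,0,0]],"travel":[[0,0,-2],[0,0,-6],[-2,0,-11],[-5,0,-16],[-8,0,-19.5]],"fingers":[0.4,0.4,0.4,0.4,0.4]}';python3 -m jog '{"angular":[[0,0,0]],"travel":[[0,0,0]],"fingers":[0]}'
python3 - <<'E'
from h import *
im,c=shot("wrist","w7")
for k in blobs(mask(im,"orange"),200): print(cv2.contourArea(k),cen(k),rect(c,k,102))
for k in blobs(mask(im,"blue"),100): print(cv2.contourArea(k),cen(k),rect(c,k,106))
E
```

```text
clock: 18.88
eef_pos: [532.2, -117.9, 84.0]
tool_rot: [3.141, -0.0, 1.741]
force: [-1.0, 0.0, -0.0]
width: 51.3
clock: 19.5
eef_pos: [546.1, -198.0, 281.5]
tool_rot: [3.139, 0.001, 1.741]
force: [0.8, -0.5, -0.8]
width: 51.1
clock: 19.62
eef_pos: [546.7, -201.0, 282.1]
tool_rot: [3.136, 0.005, 1.737]
force: [0.1, 0.4, 0.3]
width: 68.0
1193.0 [254.61777033  81.86658284] [ 530.9 -118.5   66.    15.8  -80.4]
644.5 [264.81872252 325.41711921] [ 587.3 -384.1   67.2   18.7   -5.4]
```

View pics/w7.png

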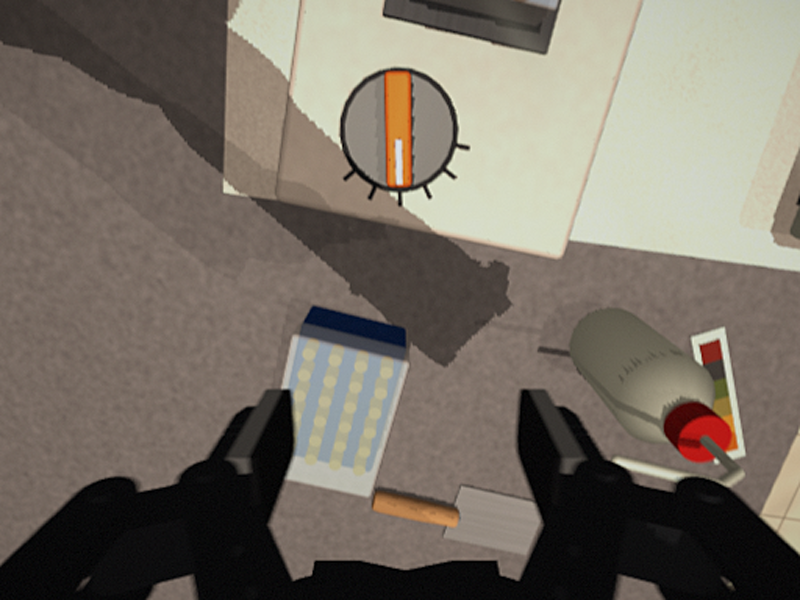

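The bar lies along yaw -80.4°, which is 1.36 rad from the stop with the mixer yaw at -2.7°. The pointer is on the fourth tick (400,198), the third click. Next is one last check of the caps and the bench.

Run:
```python
from h import *
print(row([630,50,250],[180,0,177.3]))
```

```text
(array([23.07, 12.45,  2.99]), array([  0.1,   0.1, -77.7]))
```

```bash
python3 -m jog '{"angular":[[0,0,-10],[0,0,-20],[0,0,-30],[0,0,-40],[0,0,-50]],"travel":[[5,2.5,0],[10,5.5,0],[15,8.5,0],[20,11,0],[23,12.4,0]],"fingers":[0,0,0,0,0]}'; python3 -m jog '{"angular":[[0,0,-9],[0,0,-18],[0,0,-27.7],[0,0,-27.7]],"travel":[[0,0,1],[0,0,2],[0,0,3],[0,0,3]],"fingers":[0,0,0,0]}'
python3 - <<'E'
from h import *
im,c=shot("wrist","w8")
for k in blobs(mask(im,"blue"),100): print("blue",cv2.contourArea(k),cen(k).round(1),rect(c,k,106))
G=sorted([cen(k) for k in blobs(mask(im,"green"),60)],key=lambda p:p[1]); print(len(G))
g=sorted(G[:6],key=lambda p:p[0]); P=plane(c,np.array(g),106); print("green",P[:,:2].round(1).tolist(),np.linalg.norm(P[0]-P[-1]))
k=blobs(mask(im,"blue"),100)[0]; x,y,w,h=cv2.boundingRect(k)
hsv=cv2.cvtColor(im,cv2.COLOR_RGB2HSV); m=np.zeros(im.shape[:2],np.uint8); m[y:y+h,x:x+w]=cv2.inRange(hsv,(0,0,90),(180,70,255))[y:y+h,x:x+w]
hull=np.zeros_like(m); cv2.fillPoly(hull,[cv2.convexHull(np.vstack(blobs(mask(im,"blue"),100)))],255); m&=cv2.erode(hull,np.ones((5,5)))
b=sorted([cen(q) for q in blobs(m,60)],key=lambda p:p[0]); P=plane(c,np.array(b),106); print("white",P[:,:2].round(1).tolist(),np.linalg.norm(P[0]-P[-1]))
t,ct=shot("top","t8"); t0=cv2.imread("pics/top0.png")[:,:,::-1]
d=(np.abs(t.astype(int)-t0).max(2)>60).astype(np.uint8)*255
for q in blobs(d,12)[:12]: print("diff",cv2.contourArea(q),cv2.boundingRect(q),plane(ct,[cen(q)],0)[0,:2].round())
b8=cv2.imread("pics/w8.png");a8=cv2.imread("pics/t8.png");cv2.imwrite("pics/w8t.png",np.vstack([b8[:260],a8[100:440]]))
E
```

```text
clock: 20.3
eef_pos: [627.7, 56.5, 276.5]
tool_rot: [3.141, -0.005, 2.625]
force: [-0.1, -1.2, 0.7]
width: 85.4
clock: 20.8
eef_pos: [626.8, 51.8, 246.5]
tool_rot: [3.141, -0.005, 3.097]
force: [-0.0, 0.7, -0.2]
width: 85.4
blue 1025.0 [304.4  80. ] [542.5  92.9  27.   24.7  87.4]
blue 1002.5 [270.2  79.9] [541.2  64.9  26.4  24.7  87.4]
blue 1002.0 [338.4  80. ] [543.8 120.7  26.4  24.7  87.4]
blue 985.5 [167.3  79.9] [537.3 -18.9  26.   24.6  87.4]
blue 972.0 [236.5  79.6] [539.9  37.1  26.3  24.7  87.4]
blue 961.5 [201.3  79.7] [538.6   8.5  26.5  24.7  87.4]
11
green [[564.3, -24.1], [564.2, 6.9], [569.1, 63.6], [598.5, 90.4], [570.4, 91.8], [571.8, 119.7]] 144.00262277505254
white [[542.5, 93.0]] 0.0
diff 2073.5 (242, 125, 45, 78) [684.  25.]
diff 691.5 (122, 266, 53, 24) [231. 478.]
diff 571.0 (35, 274, 35, 38) [150. 874.]
diff 500.0 (252, 220, 37, 21) [423.  16.]
diff 470.0 (129, 324, 79, 20) [  4. 443.]
diff 443.0 (74, 270, 40, 31) [198. 715.]
diff 434.0 (252, 203, 38, 18) [491.  12.]
diff 346.5 (85, 301, 41, 34) [ 74. 637.]
diff 233.0 (210, 336, 46, 39) [-30. 119.]
diff 113.5 (245, 312, 13, 19) [56. 82.]
diff 93.0 (263, 321, 24, 10) [46. -7.]
diff 81.5 (279, 334, 22, 14) [-10. -68.]
```

View pics/w8t.png

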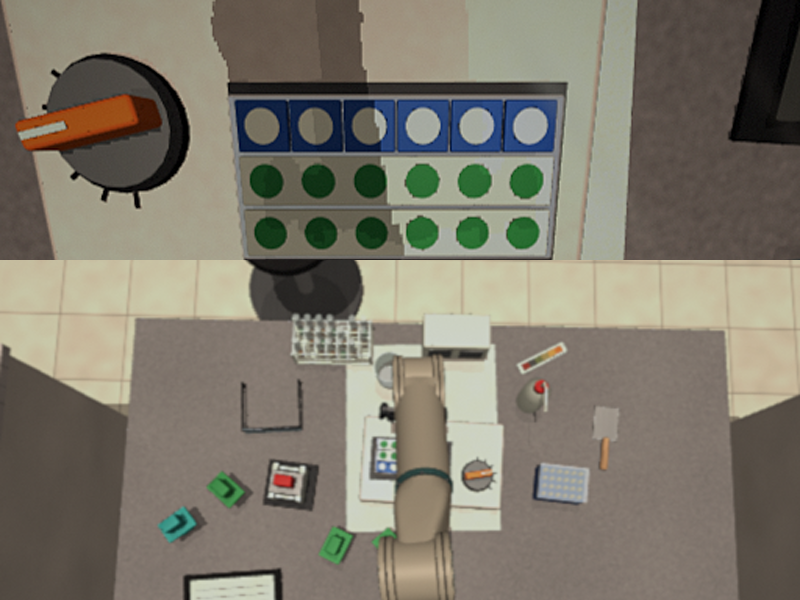

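The last view shows all six blue caps level, flush and evenly spaced. Cast at seated height, their span is 139.8 mm against 140 mm (proud would read about 142.5 mm). The roller is in its stand at (285,480), the dial is at the third click, and the bystanders visible in the top view are where they were.

```bash
python3 -c "
from cell import *
s=read_state();print(s['clock'],s['force'],abs(s['qd']).max());print(finish_job())"
```

```text
20.9 [-0.08908503  0.02441629  0.38303904] 0.01449343689183042
the job is handed in; nothing more can be done
None
```

I rolled the blue strip down once in each direction, put the roller back in its stand, turned the dial two clicks to the third click, and handed the job in at 20.9 s. No verdict is reported.

My last checks:
- **Caps:** their span at seated height measured 139.8 mm, against 140 mm expected and about 142.5 mm if still proud. The return pass ran smoothly, with none of the sideways bumps of the first pass.
- **Roller:** level on both rails, about 3 to 4 mm from the stand's centre.
- **Dial:** about 1.36 rad, with the pointer on the third-click tick.
- **Bystanders:** I saw no shift in the last pictures, but the arm partly hid the beaker in the top view. In my change check on that view, the largest differences were where the arm had been or now was.
- **Robot:** open gripper, touching nothing, with wrist force near zero.

One automatic check failed: the measurement of the green and white cap spots mixed up spots in the last image. I used the blue cap outlines instead.

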